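# Lay out the sample set for the stock photo

### The job

Lay out the sample set for the stock photo: stand the amber bottle in the middle of the green tray and the yellow bottle in the middle of the blue tray. Stand the orange carton on the table to the left of the green tray and the white pink-lidded jar on the table to the right of the blue tray (left and right as you face the tray's white label strip), each with a gap of about 20 mm to the tray and centred on that side of it, the carton's long side parallel to the tray's side, and stand the black canister upright on the middle of the jar's lid. Leave the tape, the water bottle and the stapler where they are.

Things in the scene. Friction and masses are not known exactly. Their poses are not given: they have to be found in the camera images.
- green_tray: Green shallow open square tray, 90 x 90 mm outside, rim 14 mm high, walls 4 mm, inner floor 82 x 82 mm, 4 mm above the table. Fixed; place, turn and side vary. White label strip (50 mm long, sticks out 10 mm) on the front rim, facing roughly to the robot. Origin: centre of underside; x from label side to back, y to its left as you face the label, z up.
- blue_tray: Blue shallow open square tray, 90 x 90 mm outside, rim 14 mm high, walls 4 mm, inner floor 82 x 82 mm, 4 mm above the table. Fixed; place, turn and side vary. White label strip (50 mm long, sticks out 10 mm) on the front rim, facing roughly to the robot. Origin: centre of underside; x from label side to back, y to its left as you face the label, z up.
- jar: Short round cosmetics jar, white body with a flat pink lid, 56 mm diameter, 45 mm high (lid from 30 mm up, same diameter; its flat top is at 45 mm). Stands upright on the table. About 120 g. Origin: centre of its underside, z up along its axis.
- canister: Black plain cylindrical canister with a thin silver line, 34 mm diameter, 75 mm high, stands upright on the table. About 70 g. Origin: centre of its underside, z up along its axis.
- amber_bottle: Amber bottle with a paper label band and a white cap: body 38 mm diameter up to 54 mm, cap 26 mm diameter up to 74 mm. Stands upright on the table. About 80 g. Origin: centre of its underside, z up along its axis.
- yellow_bottle: Yellow bottle with a red cap: body 36 mm diameter up to 52 mm, cap 33 mm diameter up to 70 mm. Stands upright on the table. About 70 g. Origin: centre of its underside, z up along its axis.
- carton: Small orange carton with a pale band on its long sides, 64 mm long (its x) x 36 mm wide (its y) x 50 mm high (its z), stands on the table. About 60 g, rigid. Origin: centre of its underside.
- tape: Bystander: brown roll of tape lying flat, 90 mm diameter, 24 mm high, beyond the trays. Loose. Origin: centre of its underside.
- water_bottle: Bystander: small clear, whitish-looking water bottle with a blue band and blue cap, 57 mm diameter, 123 mm high, standing beyond the trays. Loose. Origin: centre of its underside.
- stapler: Bystander: black and silver stapler, 140 x 36 x 49 mm, long side along its x, lying to the robot's left. Loose. Origin: centre of its underside.

How it is judged (in metres and radians):
At the end, for the whole second after the job is handed in: Bottles in their trays within 15 mm of centre; carton left of green, jar right of blue tray, gaps 6 to 34 mm, within 15 mm of centred on the side; carton within 0.2 rad of parallel; canister on the jar within 10 mm of its axis; all five upright within 0.1 rad, at rest (horizontal distance between amber_bottle and green_tray below 0.015 m and z of amber_bottle in the frame of green_tray between 0 and 0.008 m and angle between each of amber_bottle, yellow_bottle, carton, jar, canister's own z axis and vertical below 0.1 rad and linear speed of each of amber_bottle, yellow_bottle, carton, jar, canister below 0.01 m/s and horizontal distance between yellow_bottle and blue_tray below 0.015 m and z of yellow_bottle in the frame of blue_tray between 0 and 0.008 m and x of carton in the frame of green_tray between -0.015 and 0.015 m and y of carton in the frame of green_tray between 0.069 and 0.097 m and z of carton in the frame of green_tray between -0.004 and 0.004 m and angle between the x axis of carton and the x axis of green_tray, either way round below 0.2 rad and x of jar in the frame of blue_tray between -0.015 and 0.015 m and y of jar in the frame of blue_tray between -0.107 and -0.079 m and z of jar in the frame of blue_tray between -0.004 and 0.004 m and horizontal distance between canister and jar below 0.01 m and z of canister in the frame of jar between 0.041 and 0.049 m); the robot touches nothing.
It fails at once if the roll of tape is moved more than 20 mm (distance of tape from where it was at the start of the episode above 0.02 m).
It fails at once if the water bottle is moved more than 20 mm (distance of water_bottle from where it was at the start of the episode above 0.02 m).
It fails at once if the stapler is moved more than 20 mm (distance of stapler from where it was at the start of the episode above 0.02 m).
It also fails if it takes over 115 s, if anything falls off the work surface, if the arm or the gripper's body presses on something with over 40 N, if the wrist force passes 120 N, or if a joint passes its speed limit or range.

### The arm

A 6-joint arm with a two-finger parallel gripper is mounted at the origin on the work surface. World frame = base frame: x ahead of the robot, y to its left, z up, the work surface at z = 0. Lengths are in mm, angles in rad, forces in N, time in s.
With the tool pointing down it reaches from about 400 to 925 mm from the base axis. Payload 12.5 kg.
Tool frame: the origin (TCP) lies at the very end of the fingers, on their centre line; the grasp point (between the pads) lies 19 mm behind it; z points along the fingers, y is the direction in which the jaws open and shut (so a half turn about z gives the same grasp; the last joint's range is limited). The gripper opens to 95 mm and grips with 3 to 60 N. Pads are 20 mm wide; open, the fingers measure 119 mm over their backs; the gripper's body (75 mm by 180 mm) begins 59 mm behind the grasp point.
Start: joints at [-1.215, 0.491, 1.559, -0, 1.092, -0.106], TCP at [278.5, -559.54, 214.661] pointing down, gripper open.
Joint ranges: [-3.1, 3.1], [-0.84, 2.19], [0.05, 2.79], [-1.13, 4.28], [0.06, 2.93], [-2.69, 2.69]. Speed limits (rad/s): [2.22, 2.22, 2.79, 3.14, 3.14, 3.14].

### API

Orientations are given as [roll, pitch, yaw] about the fixed x, y, z axes, in that order (R = Rz(yaw) Ry(pitch) Rx(roll)).
In Python, from cell import env gives the robot as it stands.
- The arm moves only by the shell command python3 -m pendant 'ROWS'. ROWS is JSON, a list that holds one entry, the list of rows, each a list of 5 numbers: the opening, from 0 (shut) to 1 (fully open), then the shift along the tool's x, y, z in m, then the turn about the tool's z in rad. A call has exactly 8 rows; each row is the pose to reach, as a shift and turn from the pose commanded when the call began, along the tool's axes at that moment; what a row does not reach only later rows make up. A row lasts 1/10 s, in which the tool goes at most 50 mm and 8.59 degrees, less where a joint would pass 70% of its speed; a pose out of reach is approached as far as the arm can. A call with a gripper value outside its range is refused whole. The fingers move at their own pace and stop on an object; the grip force is fixed at half the most. Time passes only in rows, so rows that repeat a pose let the fingers close, or fill a call up. It gives the time, the measured TCP pose, the force and the opening at its end, in the units of the state.
- env.state(): the state, without advancing time (a new reading comes with each control period).
- env.read_camera(name): name is "scene" or "side" or "wrist"; returns a dict with "image" (420x560x3 uint8, blue, green, red), "range_z" (420x560 float32, mm along the optical axis (not along the pixel's ray), 0 where there is no reading), "fx", "fy", "cx", "cy" (pixels), "rvec" (rotation vector, rad) and "tvec" (3), from world to camera coordinates, as OpenCV has them; the wrist camera has in their place "tool_from_camera" (4x4, takes a point from camera to tool coordinates, whose origin is the TCP and whose axes are the flange's). Camera axes: x right, y down, z forward; pixel columns grow to the right and rows downward; lengths in mm; the calibration is good to about 2 mm. A picture is of the moment at which its call begins: read the wrist's pose just before it.
- env.job_done(): hands the job in, once; it reports no verdict.
The state is a dict: "t": time; "joints": joint angles; "qvel": joint speeds; "tau": joint torques, N m; "eef_pos": TCP position; "tcp_rot": TCP orientation; "ft_force": force on the tool from outside, world axes, zero at the start; "moment": the same for the moment, N m; "opening": opening from 0.0 (shut) to 1.0 (fully open).
Only numpy, scipy, OpenCV 4.12 (cv2) and the standard library are available. Lean on these libraries where they do the work, as an engineer would, in place of code of your own. Each camera call takes 0.05 s, during which the arm holds its last target. There are 200 camera calls.

## Working session

There is one attempt and no reset: what is moved stays moved. The work goes in short steps, Python scripts to look and compute and a shell command to move; the robot and the scene stay as the last step left them, time stands still between calls to the robot, and variables do not carry over. Pictures are saved under pics/ and viewed, about 12 in all and at most 16, crops included, and the job is handed in when it is done.

```bash
ls; mkdir -p pics; python3 - <<'E'
from cell import env
import cv2,numpy as np
s=env.state();print(s)
for n in("scene","side"):
    c=env.read_camera(n);cv2.imwrite(f"pics/{n}0.png",c["image"]);np.savez(f"{n}0.npz",**c)
    R=cv2.Rodrigues(np.array(c["rvec"]))[0];print(n,-R.T@np.array(c["tvec"]).ravel(),R[2],c["fx"])
E
```

```text
pics
{'t': 0.0, 'joints': array([-1.21460486e+00,  4.91541806e-01,  1.55946820e+00,  3.09674240e-05,
        1.09172184e+00, -1.05614657e-01]), 'qvel': array([-0.00120449,  0.00129743,  0.00011182,  0.00161338,  0.00210919,
        0.00035384]), 'tau': array([ 2.98866384e-03, -6.12643147e+01, -2.58182645e+01,  6.94364123e-02,
        4.82151029e-02, -9.88416423e-05]), 'eef_pos': array([ 278.4067193 , -559.27745931,  214.06632891]), 'tcp_rot': array([-3.14046270e+00, -1.47404321e-04,  4.61791747e-01]), 'ft_force': array([-0.43677162,  0.2031397 , -0.92943847]), 'moment': array([-0.02268218, -0.00989928, -0.00205438]), 'opening': 0.9992226933025634}
scene [ 949.94404769 -524.79097712  854.551098  ] [-0.31960222  0.56815895 -0.75832039] 418.316588551386
side [ 60.2103027  682.69710934 909.58322605] [ 0.44161954 -0.49712224 -0.74688798] 469.08606793404226
```

View pics/scene0.png

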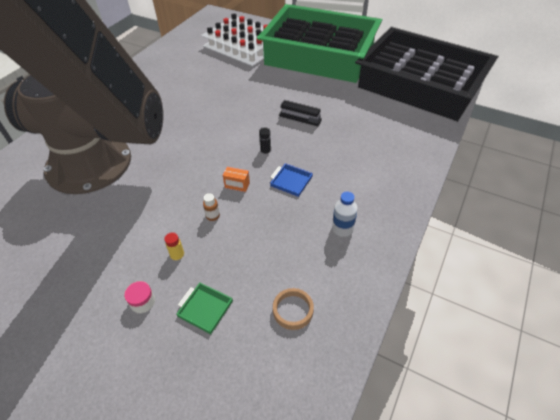

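View pics/side0.png

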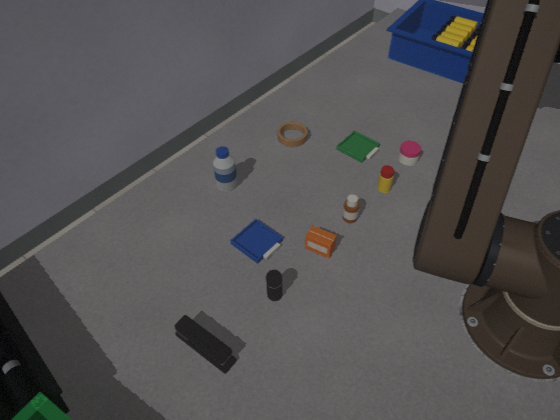

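The scene view shows the green tray (205,307), blue tray (291,180), jar (139,297), yellow bottle (174,247), amber bottle (210,207), carton (236,180) and canister (265,140). It also shows the tape (293,308), water bottle (344,215) and stapler (300,112). The side view shows all of them too.

```bash
cat > h.py <<'E'
import cv2,numpy as np
def cloud(c):
    R=cv2.Rodrigues(np.array(c["rvec"]))[0];t=np.array(c["tvec"]).ravel()
    d=c["range_z"].astype(float);v,u=np.mgrid[:d.shape[0],:d.shape[1]]
    P=np.dstack([(u-c["cx"])/c["fx"]*d,(v-c["cy"])/c["fy"]*d,d])
    return (P-t)@R, d>0
def cast(c,uv,z):
    R=cv2.Rodrigues(np.array(c["rvec"]))[0];t=np.array(c["tvec"]).ravel()
    uv=np.asarray(uv,float).reshape(-1,2);o=-R.T@t
    r=np.c_[(uv[:,0]-c["cx"])/c["fx"],(uv[:,1]-c["cy"])/c["fy"],np.ones(len(uv))]@R
    return (o+r*((z-o[2])/r[:,2])[:,None])[:,:2]
E
python3 - <<'E'
from h import *
H=dict(jar=45,canister=75,amber=74,yellow=70,carton=50,tape=24,water=123,stapler=49)
S=dict(scene=dict(jar=(139,293),canister=(265,132),amber=(209,199),yellow=(172,238),carton=(236,173),tape=(293,308),water=(347,198),stapler=(300,107),green=(205,307),blue=(291,180)),
side=dict(jar=(410,149),canister=(274,275),amber=(352,200),yellow=(386,172),carton=(322,234),tape=(292,133),water=(223,154),stapler=(205,338),green=(358,146),blue=(257,240)))
for n in S:
    c=dict(np.load(n+"0.npz"));P,ok=cloud(c);hsv=cv2.cvtColor(c["image"],cv2.COLOR_BGR2HSV)
    for k,uv in S[n].items():
        if k in H:
            p0=cast(c,uv,H[k])[0];D=np.hypot(*(P[...,:2]-p0).transpose(2,0,1))
            m=ok&(D<(100 if k in("stapler","tape") else 45))&(P[...,2]>H[k]-6)&(P[...,2]<H[k]+8)
            q=P[m]
            if len(q)<5: print(n,k,"few",len(q),p0);continue
            r=cv2.minAreaRect(q[:,:2].astype(np.float32))
            print(n,k,len(q),"z%.1f"%np.median(q[:,2]),"mean",q[:,:2].mean(0).round(1),"rect",np.round(r[0],1),np.round(r[1],1),round(r[2],1))
        else:
            h0=60 if k=="green" else 112
            m=cv2.inRange(hsv,(h0-15,90,30),(h0+15,255,255));_,l=cv2.connectedComponents(m)
            m=(l==l[uv[1],uv[0]]).astype(np.uint8)
            cs=max(cv2.findContours(m,0,1)[0],key=cv2.contourArea)
            for z in(14,):
                w=cast(c,cs.reshape(-1,2),z);r=cv2.minAreaRect(w.astype(np.float32))
                print(n,k,"rect",np.round(r[0],1),np.round(r[1],1),round(r[2],1))
            p0=cast(c,uv,10)[0]
            wm=(hsv[...,1]<60)&(hsv[...,2]>140)&(np.hypot(*(P[...,:2]-p0).transpose(2,0,1))<85)&(P[...,2]<30)
            print("   label",P[wm][:,:2].mean(0).round(1),wm.sum())
E
```

```text
scene jar 490 z45.3 mean [ 447.  -282.1] rect [ 445.3 -281.1] [54.8 55.5] 64.5
scene canister 80 z74.8 mean [440.8 290.1] rect [439.9 292.7] [31.8 34.4] 6.9
scene amber 74 z73.9 mean [444.8   0.6] rect [444.8   1.3] [24.7 24. ] 61.9
scene yellow 139 z69.9 mean [ 436.6 -141.5] rect [ 435.2 -141.2] [31.9 31.8] 12.4
scene carton 259 z50.0 mean [444.3 124.1] rect [443.2 125.1] [64.6 38.9] 12.3
scene tape 505 z23.4 mean [ 757.9 -145.2] rect [ 756.7 -143.3] [87.6 89. ] 25.7
scene water 133 z122.6 mean [765.1 119.1] rect [765.5 120.4] [30.7 31.3] 24.0
scene stapler 297 z48.9 mean [467.9 472.6] rect [464.6 474.3] [129.6  39. ] 4.0
scene green rect [ 583.2 -231.2] [91.6 90.7] 0.2
   label [ 589.1 -232.6] 2304
scene blue rect [572.7 204.4] [98.3 93.2] 89.6
   label [579.6 193.1] 1080
side jar 239 z44.2 mean [ 444.1 -275.9] rect [ 443.4 -277.1] [53.6 58.6] 3.6
side canister 194 z74.0 mean [439.1 295. ] rect [440.2 294. ] [33.4 33.9] 16.9
side amber 78 z72.6 mean [442.2   6.6] rect [442.6   5.3] [24.1 24.6] 31.8
side yellow 101 z68.9 mean [ 433.8 -136.1] rect [ 434.  -137.1] [31.3 31.9] 39.1
side carton 372 z48.7 mean [441.2 129.6] rect [442.4 128.1] [64.7 40.7] 12.5
side tape 232 z22.5 mean [ 754.9 -138.7] rect [ 756.4 -140.2] [89.  88.1] 12.6
side water 105 z122.6 mean [762.8 124.6] rect [763.8 123.1] [32.2 30. ] 23.7
side stapler 1031 z47.8 mean [461.8 479.2] rect [464.1 478.6] [129.3  34.5] 4.0
side green rect [ 576.8 -219.8] [93.9 99.7] 0.3
   label [ 529.8 -224.4] 28
side blue rect [566.4 215.3] [95.8 95.8] 89.9
   label [520.  214.9] 43
```

```bash
python3 -m pendant '[[[1,0.383,-0.182,-0.05,0.462],[1,0.383,-0.182,-0.05,0.462],[1,0.383,-0.182,-0.05,0.462],[1,0.383,-0.182,-0.05,0.462],[1,0.383,-0.182,-0.05,0.462],[1,0.383,-0.182,-0.05,0.462],[1,0.383,-0.182,-0.05,0.462],[1,0.383,-0.182,-0.05,0.462]]]'
cat >> h.py <<'E'
def wrist(env,name):
    s=env.state();c=env.read_camera("wrist");cv2.imwrite(f"pics/{name}.png",c["image"])
    from scipy.spatial.transform import Rotation as Ro
    T=np.eye(4);T[:3,:3]=Ro.from_euler("xyz",s["tcp_rot"]).as_matrix();T[:3,3]=s["eef_pos"]
    M=np.linalg.inv(T@np.array(c["tool_from_camera"]))
    c["rvec"]=cv2.Rodrigues(M[:3,:3])[0].ravel();c["tvec"]=M[:3,3]
    print("pos",s["eef_pos"].round(1),"rot",s["tcp_rot"].round(3),"open",round(s["opening"],3),"t",round(s["t"],2),"cam",(-M[:3,:3].T@M[:3,3]).round(0))
    return c
def top(c,xy,h,r=45):
    "centre of the surface at height h near xy, from depth"
    P,ok=cloud(c);q=P[ok&(np.hypot(*(P[...,:2]-xy).transpose(2,0,1))<r)&(abs(P[...,2]-h)<6)]
    if len(q)<20: return None
    R=cv2.minAreaRect(q[:,:2].astype(np.float32))
    return len(q),np.median(q[:,2]).round(1),np.round(R[0],1),np.round(R[1],1),round(R[2],1)
def tray(c,col,xy):
    "tray centre and yaw from its rim (coloured pixels, depth 9..20 mm) "
    hsv=cv2.cvtColor(c["image"],cv2.COLOR_BGR2HSV);h0=60 if col=="green" else 112
    m=cv2.inRange(hsv,(h0-18,80,20),(h0+18,255,255))>0
    P,ok=cloud(c);m&=ok&(np.hypot(*(P[...,:2]-xy).transpose(2,0,1))<90)
    out=[]
    for lo,hi in((10,20),(-6,20)):
        q=P[m&(P[...,2]>lo)&(P[...,2]<hi)]
        if len(q)<20: out.append(None);continue
        R=cv2.minAreaRect(q[:,:2].astype(np.float32));out.append((len(q),np.round(R[0],1),np.round(R[1],1),round(R[2],1)))
    return out
E
python3 - <<'E'
from h import *
from cell import env
c=wrist(env,"w1");np.savez("w1.npz",**c)
print(tray(c,"green",(580,-225)))
E
```

```text
t: 0.9
eef_pos: [522.4, -248.0, 261.1]
tcp_rot: [-3.142, 0.0, -0.0]
ft_force: [0.9, 0.2, 0.0]
opening: 1.004
pos [ 522.4 -248.   261.1] rot [-3.142  0.    -0.   ] open 1.004 t 0.9 cam [ 590. -248.  430.]
[(756, array([ 581.1, -228.1]), array([89.4, 89.5]), 0.5), (4553, array([ 580. , -228.7]), array([91., 91.]), 0.1)]
```

View pics/w1.png

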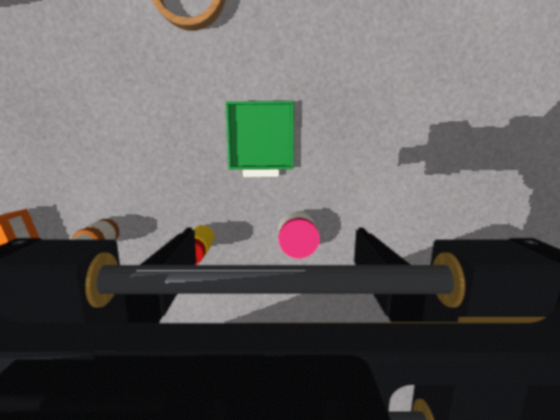

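The wrist view shows the green tray at (261,134) with its label at (261,173), so its yaw is about 0. The jar is at (298,237), the yellow bottle at (200,245) and the amber bottle at (95,235).

```bash
python3 -m pendant '[[[1,-0.078,-0.251,0.10,0],[1,-0.078,-0.251,0.10,0],[1,-0.078,-0.251,0.10,0],[1,-0.078,-0.251,0.10,0],[1,-0.078,-0.251,0.10,0],[1,-0.078,-0.251,0.10,0],[1,-0.078,-0.251,0.10,0],[1,-0.078,-0.251,0.10,0]]]'
python3 - <<'E'
from h import *
from cell import env
c=wrist(env,"w2");np.savez("w2.npz",**c)
for k,p,h in(("amber",(443.7,3.3),74),("yellow",(435,-139),70),("carton",(443,126),50),("jar",(444,-279),45)):
    for n in("w1.npz","w2.npz"): print(k,n,top(dict(np.load(n)),p,h))
print(tray(c,"blue",(570,210)))
E
```

```text
t: 1.75
eef_pos: [443.7, 1.4, 161.0]
tcp_rot: [3.141, 0.0, 0.001]
ft_force: [-0.1, 0.1, 0.2]
opening: 1.002
pos [443.7   1.4 161. ] rot [3.141e+00 0.000e+00 1.000e-03] open 1.002 t 1.75 cam [511.   1. 330.]
amber w1.npz None
amber w2.npz (657, np.float64(72.6), array([444.4,   2.5]), array([25. , 24.7]), 0.0)
yellow w1.npz (135, np.float64(68.4), array([ 434.3, -150.9]), array([10.6, 29.7]), 87.5)
yellow w2.npz (1041, np.float64(68.4), array([ 435.8, -139.3]), array([32.2, 32.1]), 43.5)
carton w1.npz (153, np.float64(48.3), array([457.3, 112.2]), array([12. , 36.5]), 83.0)
carton w2.npz (2551, np.float64(48.6), array([442.5, 126.5]), array([64.2, 37.2]), 12.8)
jar w1.npz (1266, np.float64(43.6), array([ 446. , -280.2]), array([54.9, 54.6]), 43.6)
jar w2.npz (1142, np.float64(43.3), array([ 443.4, -264.1]), array([54.6, 25.3]), 10.4)
[(1839, array([571.1, 211.3]), array([89.9, 91.3]), 0.2), (9999, array([573. , 217.3]), array([103.3,  94.8]), 89.8)]
```

View pics/w2.png

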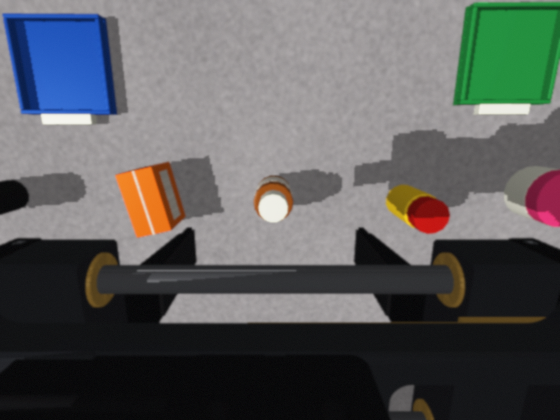

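The wrist view shows amber at (272,205), yellow at (430,213), the carton at (150,200) and blue tray at (62,65). Both trays are square to the world.

```bash
python3 -m pendant '[[[1,0,0,0.05,0],[1,0,0,0.10,0],[1,0,0,0.14,0],[1,0,0,0.14,0],[0,0,0,0.14,0],[0,0,0,0.14,0],[0,0,0,0.14,0],[0,0,0,0.14,0]]]'
python3 -m pendant '[[[0,0,0,0,0],[0,0,0,0,0],[0,0,0,0,0],[0,0,0,-0.03,0],[0,0,0,-0.06,0],[0,0,0,-0.09,0],[0,0,0,-0.11,0],[0,0,0,-0.11,0]]]'
```

```text
t: 2.6
eef_pos: [444.4, 1.0, 22.6]
tcp_rot: [3.141, -0.003, -0.0]
ft_force: [0.3, -0.3, 0.0]
opening: 0.724
t: 3.4
eef_pos: [444.5, 1.1, 133.1]
tcp_rot: [3.141, -0.004, -0.0]
ft_force: [-0.5, -0.3, -1.9]
opening: 0.393
```

```bash
python3 -m pendant '[[[0,0.023,0.038,0,0],[0,0.046,0.076,0,0],[0,0.069,0.114,0,0],[0,0.092,0.152,0,0],[0,0.115,0.19,0,0],[0,0.128,0.217,0,0],[0,0.1365,0.229,0,0],[0,0.1365,0.229,0,0]]]'
python3 - <<'E'
from h import *
from cell import env
c=wrist(env,"w3")
print(tray(c,"green",(580,-228)),top(c,(581,-228),186-0,30))
P,ok=cloud(c);m=ok&(np.hypot(P[...,0]-581,P[...,1]+228)<30)&(P[...,2]>90)&(P[...,2]<200);q=P[m];print(len(q),q.mean(0).round(1) if len(q) else 0,q[:,2].max() if len(q) else 0)
E
```

```text
t: 4.2
eef_pos: [580.1, -229.3, 129.0]
tcp_rot: [-3.141, 0.001, -0.002]
ft_force: [0.1, 0.6, -0.4]
opening: 0.39
pos [ 580.1 -229.3  129. ] rot [-3.141e+00  1.000e-03 -2.000e-03] open 0.39 t 4.2 cam [ 648. -230.  298.]
[(1042, array([ 587. , -228.1]), array([79. , 89.7]), 0.6), (5776, array([ 584.7, -229.3]), array([83.8, 92.2]), 0.5)] (432, np.float64(183.8), array([ 576.9, -229.7]), array([40.6, 16.7]), 89.9)
5927 [ 589.6 -229.2  150. ] 199.9591400081892
```

View pics/w3.png

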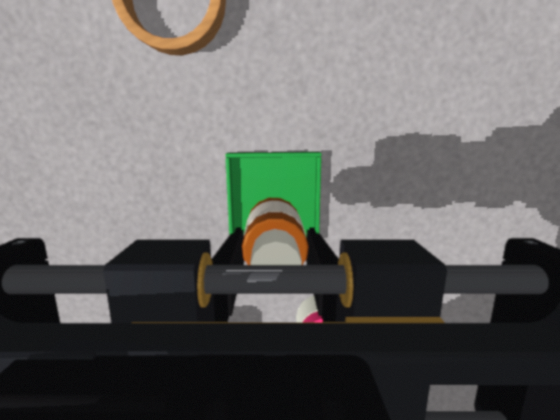

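The view shows the held amber bottle at (275,245) upright over the tray. The tray's far edge puts its centre at (581.5,-228).

```bash
python3 -m pendant '[[[0,0,0,0.035,0],[0,0,0,0.07,0],[0,0,0,0.09,0],[0,0,0,0.1,0],[0,0,0,0.105,0],[0,0,0,0.105,0],[0.6,0,0,0.105,0],[0.6,0,0,0.105,0]]]'
python3 -m pendant '[[[0.65,0,0,0,0],[0.65,0,0,0,0],[0.65,0,0,-0.03,0],[0.65,0,0,-0.07,0],[0.7,-0.02,-0.01,-0.11,0],[1,-0.06,-0.035,-0.12,0],[1,-0.1,-0.06,-0.12,0],[1,-0.146,-0.089,-0.12,0]]]'
python3 - <<'E'
from h import *
from cell import env
c=wrist(env,"w4")
print(tray(c,"green",(580,-228)),top(c,(581,-228),78,30),top(c,(435,-139),70))
E
```

```text
t: 5.05
eef_pos: [579.6, -226.7, 26.0]
tcp_rot: [-3.141, 0.0, 0.001]
ft_force: [0.4, 0.5, -0.2]
opening: 0.51
t: 5.85
eef_pos: [436.2, -140.4, 146.2]
tcp_rot: [3.141, -0.001, -0.001]
ft_force: [0.7, 0.0, -0.2]
opening: 0.898
pos [ 436.2 -140.4  146.2] rot [ 3.141e+00 -1.000e-03 -1.000e-03] open 0.898 t 5.85 cam [ 504. -141.  315.]
[(1251, array([ 575.7, -227.8]), array([78.7, 90.4]), 0.5), (6215, array([ 577.5, -231.1]), array([82.4, 97. ]), 0.4)] (1195, np.float64(76.4), array([ 579.2, -225.5]), array([25.7, 23.7]), 89.9) (1123, np.float64(68.6), array([ 435.5, -139.9]), array([31.4, 31.8]), 89.7)
```

```bash
python3 -m pendant '[[[1,0,0,0.05,0],[1,0,0,0.09,0],[1,0,0,0.126,0],[1,0,0,0.126,0],[0,0,0,0.126,0],[0,0,0,0.126,0],[0,0,0,0.126,0],[0,0,0,0.126,0]]]'
python3 -m pendant '[[[0,0,0,0,0],[0,0,0,0,0],[0,0,0,0,0],[0,0,0,-0.03,0],[0,0,0,-0.06,0],[0,0,0,-0.09,0],[0,0,0,-0.11,0],[0,0,0,-0.11,0]]]'
```

```text
t: 6.7
eef_pos: [438.3, -141.5, 21.3]
tcp_rot: [3.14, -0.002, -0.0]
ft_force: [-1.0, -0.1, 0.7]
opening: 0.721
t: 7.5
eef_pos: [438.6, -141.6, 132.1]
tcp_rot: [3.14, -0.004, -0.0]
ft_force: [-0.2, -0.2, -0.5]
opening: 0.339
```

```bash
python3 -m pendant '[[[0,0.018,-0.046,0,0],[0,0.036,-0.092,0,0],[0,0.054,-0.138,0,0],[0,0.071,-0.184,0,0],[0,0.089,-0.23,0,0],[0,0.107,-0.276,0,0],[0,0.124,-0.322,0,0],[0,0.133,-0.352,0,0]]]'
python3 - <<'E'
from h import *
from cell import env
c=wrist(env,"w5")
print(tray(c,"blue",(571,211)))
E
```

```text
t: 8.3
eef_pos: [571.1, 213.8, 128.3]
tcp_rot: [3.141, 0.001, 0.001]
ft_force: [-0.3, -1.6, -1.0]
opening: 0.342
pos [571.1 213.8 128.3] rot [3.141e+00 1.000e-03 1.000e-03] open 0.342 t 8.3 cam [639. 213. 297.]
[(1142, array([573.7, 211.6]), array([84.9, 90.2]), 0.0), (6047, array([572.4, 211.1]), array([95. , 87.8]), 89.9)]
```

View pics/w5.png

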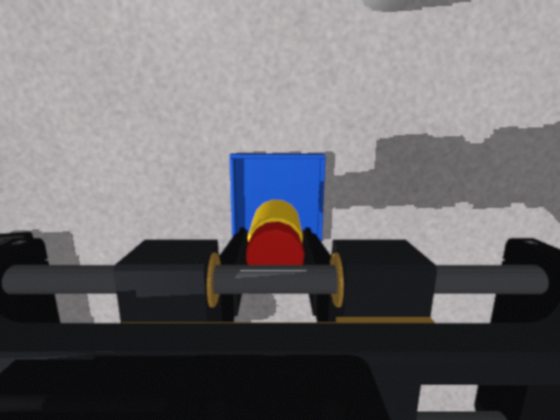

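The view shows the yellow bottle at (275,240), apparently upright, over the blue tray. The opening of 32 mm is below the 36 mm body, so I'll check the bottle's height in the grip.

```bash
python3 - <<'E'
from h import *
from cell import env
for n in("wrist","scene","side"):
    c=wrist(env,"w6") if n=="wrist" else env.read_camera(n)
    P,ok=cloud(c);hsv=cv2.cvtColor(c["image"],cv2.COLOR_BGR2HSV)
    near=ok&(np.hypot(P[...,0]-571,P[...,1]-212)<45)&(P[...,2]>50)
    for k,m in(("red",((hsv[...,0]<8)|(hsv[...,0]>172))),("yel",(abs(hsv[...,0].astype(int)-26)<7))):
        q=P[near&m&(hsv[...,1]>130)&(hsv[...,2]>60)]
        if len(q)>5: print(n,k,len(q),np.percentile(q,[2,50,98],axis=0).round(1).tolist())
E
```

```text
pos [571.8 216.6 128.3] rot [-3.141e+00  0.000e+00  3.000e-03] open 0.344 t 8.35 cam [640. 216. 297.]
wrist red 2045 [[566.5, 201.1, 130.3], [576.5, 216.1, 140.7], [586.7, 231.0, 142.3]]
wrist yel 1396 [[577.3, 181.3, 79.8], [587.4, 213.1, 121.1], [604.9, 233.5, 230.5]]
scene red 52 [[570.6, 191.1, 131.8], [581.1, 208.9, 142.0], [584.7, 228.7, 160.4]]
scene yel 154 [[561.7, 193.9, 77.8], [576.7, 198.0, 102.2], [586.2, 209.2, 126.8]]
side red 133 [[551.9, 198.6, 126.3], [559.9, 212.9, 140.6], [578.1, 225.8, 144.5]]
side yel 205 [[550.1, 203.3, 75.1], [554.9, 223.3, 99.5], [570.8, 231.0, 123.7]]
```

The bottle slipped in the grip and is now held by its cap: top at about 142, bottom at about 72. I'll settle partway down and re-measure.

```bash
python3 -m pendant '[[[0,0,0,0,0],[0,0,0,0.01,0],[0,0,0,0.02,0],[0,0,0,0.03,0],[0,0,0,0.04,0],[0,0,0,0.045,0],[0,0,0,0.045,0],[0,0,0,0.045,0]]]'
python3 - <<'E'
from h import *
from cell import env
for n in("wrist","scene","side"):
    c=wrist(env,"w7") if n=="wrist" else env.read_camera(n)
    P,ok=cloud(c);hsv=cv2.cvtColor(c["image"],cv2.COLOR_BGR2HSV)
    near=ok&(np.hypot(P[...,0]-571,P[...,1]-212)<45)&(P[...,2]>20)
    m=((hsv[...,0]<8)|(hsv[...,0]>172))&(hsv[...,1]>130)&(hsv[...,2]>60)&near
    q=P[m];z=np.percentile(q[:,2],90);t=q[abs(q[:,2]-z)<4];print(n,"top z",z.round(1),np.percentile(t,[2,98],axis=0).round(1).tolist())
    b=(abs(hsv[...,0].astype(int)-26)<7)&(hsv[...,1]>130)&near
    q=P[b&(P[...,2]<z-20)]
    for lo in range(20,80,15):
        k=q[(q[:,2]>lo)&(q[:,2]<lo+15)]
        if len(k)>8: print("  ",lo,np.percentile(k,[3,97],axis=0).round(1).tolist())
    if n=="wrist":print(tray(c,"blue",(571,211)))
E
```

```text
t: 9.3
eef_pos: [571.0, 210.8, 85.1]
tcp_rot: [3.142, -0.0, -0.0]
ft_force: [-1.1, 0.0, -0.3]
opening: 0.338
pos [571.  210.8  85.1] rot [ 3.142 -0.    -0.   ] open 0.338 t 9.3 cam [639. 210. 254.]
wrist top z 98.5 [[565.5, 195.7, 95.4], [585.1, 225.2, 99.0]]
   20 [[579.6, 195.4, 32.5], [586.6, 217.8, 34.9]]
   35 [[579.2, 195.3, 35.6], [587.3, 223.1, 49.5]]
   50 [[578.9, 195.2, 50.4], [587.3, 223.9, 64.6]]
   65 [[576.9, 195.0, 65.5], [587.3, 224.9, 78.2]]
[(1503, array([577.2, 211.6]), array([90.2, 78.2]), 90.0), (7078, array([577.3, 211.3]), array([78.3, 95.8]), 0.1)]
scene top z 100.5 [[568.9, 198.8, 97.5], [584.4, 225.3, 101.0]]
   35 [[563.3, 191.6, 35.3], [585.5, 204.0, 49.0]]
   50 [[563.5, 190.0, 50.3], [585.6, 204.7, 64.3]]
   65 [[563.2, 190.7, 65.7], [585.8, 204.1, 79.7]]
side top z 100.0 [[553.3, 196.7, 96.3], [578.6, 224.0, 101.3]]
   20 [[552.2, 206.0, 30.0], [564.4, 228.2, 34.6]]
   35 [[551.2, 202.7, 35.6], [571.9, 229.2, 48.5]]
   50 [[551.3, 201.6, 50.5], [569.6, 229.3, 64.4]]
   65 [[551.2, 205.8, 65.6], [571.7, 229.9, 79.1]]
```

The bottle is upright, with its bottom at about 29.5 mm and its axis near (568.5,210). The blue tray centre is (571,211.5).

```bash
python3 -m pendant '[[[0,0.002,-0.001,0.01,0],[0,0.002,-0.001,0.018,0],[0,0.002,-0.001,0.023,0],[0,0.002,-0.001,0.025,0],[0,0.002,-0.001,0.025,0],[0,0.002,-0.001,0.025,0],[0.6,0.002,-0.001,0.025,0],[0.6,0.002,-0.001,0.025,0]]]'
python3 -m pendant '[[[0.6,0,0,0,0],[0.6,0,0,0,0],[0.6,0,0,-0.03,0],[0.6,0,0,-0.06,0],[0.6,0,0,-0.09,0],[1,-0.03,0.04,-0.1,0],[1,-0.06,0.08,-0.1,0],[1,-0.07,0.08,-0.1,0]]]'
python3 - <<'E'
from h import *
from cell import env
c=wrist(env,"w8")
print(tray(c,"blue",(571,211)),top(c,(571,211),74,30),top(c,(440,293),75))
E
```

```text
t: 10.25
eef_pos: [572.8, 211.8, 59.8]
tcp_rot: [3.142, 0.0, -0.0]
ft_force: [-0.4, -0.7, -0.2]
opening: 0.452
t: 11.05
eef_pos: [500.4, 129.0, 160.4]
tcp_rot: [3.141, 0.001, -0.002]
ft_force: [-0.1, 0.6, -0.1]
opening: 0.798
pos [500.4 129.  160.4] rot [ 3.141e+00  1.000e-03 -2.000e-03] open 0.798 t 11.05 cam [568. 129. 329.]
[(1402, array([570.7, 211.9]), array([89.4, 90.7]), 0.0), (6256, array([570.7, 214.5]), array([89.4, 96.2]), 0.0)] (1282, np.float64(72.5), array([570.7, 210.1]), array([31.8, 32.3]), 61.6) None
```

```bash
python3 -m pendant '[[[1,-0.04,0.002,0,-0.13],[1,-0.058,0.0025,0,-0.223],[1,-0.058,0.0025,0.02,-0.223],[1,-0.058,0.0025,0.06,-0.223],[1,-0.058,0.0025,0.1,-0.223],[1,-0.058,0.0025,0.14,-0.223],[1,-0.058,0.0025,0.14,-0.223],[0,-0.058,0.0025,0.14,-0.223]]]'
python3 -m pendant '[[[0,0,0,0,0],[0,0,0,0,0],[0,0,0,0,0],[0,0,0,0,0],[0,0,0,0,0],[0,0,0,0,0],[0,0,0,0,0],[0,0,0,0,0]]]'
python3 -m pendant '[[[0,0,0,-0.01,0],[0,0,0,-0.02,0],[0,0,0,-0.04,0],[0,0,0,-0.06,0],[0,0,0,-0.08,0],[0,0,0,-0.1,0],[0,0,0,-0.1,0.1],[0,0,0,-0.1,0.223]]]'
```

```text
t: 11.9
eef_pos: [445.2, 129.7, 20.1]
tcp_rot: [-3.142, 0.001, 0.223]
ft_force: [-0.4, 0.0, -0.3]
opening: 0.959
t: 12.7
eef_pos: [444.8, 129.3, 20.0]
tcp_rot: [3.141, 0.0, 0.223]
ft_force: [-1.0, -0.5, 1.6]
opening: 0.376
t: 13.5
eef_pos: [445.0, 129.4, 121.6]
tcp_rot: [-3.141, -0.002, -0.004]
ft_force: [-0.3, -0.7, -1.1]
opening: 0.38
```

```bash
python3 -m pendant '[[[0,0.022,0.043,0,0],[0,0.044,0.086,0,0],[0,0.066,0.13,0,0],[0,0.088,0.173,0,0],[0,0.11,0.216,0,0],[0,0.13,0.256,0,0],[0,0.139,0.274,0,0],[0,0.139,0.274,0,0]]]'
python3 -m pendant '[[[0,0,0,0,0],[0,0,0,0.03,0],[0,0,0,0.06,0],[0,0,0,0.06,0],[0,0,0,0.06,0],[0,0,0,0.06,0],[0,0,0,0.06,0],[0,0,0,0.06,0]]]'
python3 - <<'E'
from h import *
from cell import env
c=wrist(env,"w9")
print(tray(c,"green",(581,-228)))
for n in("wrist","scene","side"):
    if n!="wrist":c=env.read_camera(n)
    P,ok=cloud(c);hsv=cv2.cvtColor(c["image"],cv2.COLOR_BGR2HSV)
    m=ok&(np.hypot(P[...,0]-581,P[...,1]+145)<45)&(P[...,2]>20)&(hsv[...,0]<18)&(hsv[...,1]>150)&(hsv[...,2]>50)
    q=P[m];z=np.percentile(q[:,2],95);t=q[q[:,2]>z-5];print(n,len(q),"top",z.round(1),cv2.minAreaRect(t[:,:2].astype(np.float32)),"zlow",np.percentile(q[:,2],1).round(1))
E
```

```text
t: 14.3
eef_pos: [584.4, -147.2, 120.6]
tcp_rot: [3.141, -0.001, -0.003]
ft_force: [-0.7, 0.8, -1.1]
opening: 0.377
t: 15.1
eef_pos: [584.1, -144.7, 61.1]
tcp_rot: [3.141, -0.002, -0.0]
ft_force: [0.3, 0.1, -0.5]
opening: 0.375
pos [ 584.1 -144.7   61.1] rot [ 3.141e+00 -2.000e-03 -0.000e+00] open 0.375 t 15.1 cam [ 652. -145.  230.]
[(1631, array([ 595.5, -228.2]), array([62.6, 90.8]), 0.6), (7173, array([ 590.4, -231.9]), array([73.4, 98.6]), 1.0)]
wrist 6666 top 90.8 ((583.580322265625, -145.22613525390625), (37.22463607788086, 61.633331298828125), 89.95108032226562) zlow 48.7
scene 234 top 92.3 ((603.4325561523438, -148.49746704101562), (23.89720344543457, 41.32306671142578), 9.964868545532227) zlow 48.2
side 279 top 91.1 ((567.5045166015625, -142.84190368652344), (40.014801025390625, 39.1751708984375), 1.5414284467697144) zlow 41.8
```

View pics/w9.png

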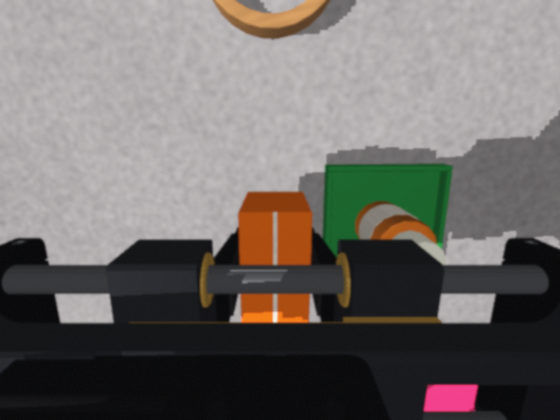

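The view shows the carton held square at (275,255), with the green tray and the standing amber bottle on its right. Lowering it now.

```bash
python3 -m pendant '[[[0,0,0,0.02,0],[0,0,0,0.035,0],[0,0,0,0.04,0],[0,0,0,0.041,0],[0,0,0,0.041,0],[0.5,0,0,0.041,0],[0.5,0,0,0.041,0],[0.5,0,0,0.041,0]]]'
python3 -m pendant '[[[0.5,0,0,0,0],[0.5,0,0,-0.02,0],[0.5,0,0,-0.06,0],[0.6,-0.02,0,-0.1,0],[0.8,-0.06,0.03,-0.11,0],[1,-0.1,0.07,-0.11,0],[1,-0.13,0.11,-0.11,0],[1,-0.138,0.135,-0.11,0]]]'
python3 - <<'E'
from h import *
from cell import env
c=wrist(env,"w10")
print(tray(c,"green",(581,-228)),top(c,(580,-228),78,30),top(c,(582,-145),50),top(c,(445,-280),45))
E
```

```text
t: 16.05
eef_pos: [583.8, -144.8, 18.9]
tcp_rot: [3.142, 0.0, -0.0]
ft_force: [0.4, 0.0, -0.5]
opening: 0.498
t: 16.85
eef_pos: [443.5, -281.0, 129.5]
tcp_rot: [3.141, 0.0, -0.001]
ft_force: [0.6, -0.9, 0.6]
opening: 0.865
pos [ 443.5 -281.   129.5] rot [ 3.141e+00  0.000e+00 -1.000e-03] open 0.865 t 16.85 cam [ 511. -281.  298.]
[(1373, array([ 575.8, -227.9]), array([79.1, 89.9]), 0.5), (7209, array([ 577.6, -225.5]), array([83.1, 95.5]), 0.1)] (1376, np.float64(76.4), array([ 579.5, -225.7]), array([25.8, 24.8]), 88.5) (4054, np.float64(48.5), array([ 575.3, -144.9]), array([55.2, 38. ]), 1.1) (3112, np.float64(43.6), array([ 445.8, -280.3]), array([54.8, 55. ]), 2.1)
```

```bash
python3 -m pendant '[[[1,0.002,0,0,0],[1,0.002,0,0.03,0],[1,0.002,0,0.07,0],[1,0.002,0,0.1,0],[1,0.002,0,0.112,0],[1,0.002,0,0.112,0],[0,0.002,0,0.112,0],[0,0.002,0,0.112,0]]]'
python3 -m pendant '[[[0,0,0,0,0],[0,0,0,0,0],[0,0,0,0,0],[0,0,0,0,0],[0,0,0,0,0],[0,0,0,0,0],[0,0,0,0,0],[0,0,0,-0.01,0]]]'
python3 -m pendant '[[[0,0,0,-0.02,0],[0,0,0,-0.04,0],[0,0,0,-0.06,0],[0,0,0,-0.09,0],[0,0,0,-0.1,0],[0,0,0,-0.1,0],[0,0.01,-0.03,-0.1,0],[0,0.022,-0.07,-0.1,0]]]'
```

```text
t: 17.7
eef_pos: [448.5, -280.0, 18.4]
tcp_rot: [3.14, -0.002, 0.0]
ft_force: [-0.2, 0.7, 0.7]
opening: 0.886
t: 18.5
eef_pos: [447.2, -279.4, 26.5]
tcp_rot: [-3.14, 0.002, -0.0]
ft_force: [-0.7, 0.7, -1.4]
opening: 0.584
t: 19.3
eef_pos: [469.3, -209.8, 125.8]
tcp_rot: [-3.141, 0.001, -0.003]
ft_force: [1.1, 0.1, -1.0]
opening: 0.586
```

```bash
python3 -m pendant '[[[0,0.014,-0.045,0,0],[0,0.028,-0.09,0,0],[0,0.042,-0.135,0,0],[0,0.056,-0.18,0,0],[0,0.07,-0.225,0,0],[0,0.084,-0.27,0,0],[0,0.098,-0.31,0,0],[0,0.103,-0.328,0,0]]]'
python3 -m pendant '[[[0,0,0,0,0],[0,0,0,0.03,0],[0,0,0,0.06,0],[0,0,0,0.06,0],[0,0,0,0.06,0],[0,0,0,0.06,0],[0,0,0,0.06,0],[0,0,0,0.06,0]]]'
python3 - <<'E'
from h import *
from cell import env
c=wrist(env,"w11")
print(tray(c,"blue",(571,211)))
for n in("wrist","scene","side"):
    if n!="wrist":c=env.read_camera(n)
    P,ok=cloud(c);hsv=cv2.cvtColor(c["image"],cv2.COLOR_BGR2HSV)
    m=ok&(np.hypot(P[...,0]-571,P[...,1]-118)<45)&(P[...,2]>20)&(hsv[...,0]>160)&(hsv[...,1]>130)&(hsv[...,2]>50)
    q=P[m];z=np.percentile(q[:,2],90);t=q[abs(q[:,2]-z)<4];print(n,len(q),"top",z.round(1),np.percentile(t,[1,99],axis=0).round(1).tolist())
E
```

```text
t: 20.1
eef_pos: [572.9, 121.5, 125.3]
tcp_rot: [3.142, 0.002, 0.002]
ft_force: [0.0, -1.4, -1.3]
opening: 0.583
t: 20.9
eef_pos: [573.2, 118.2, 68.0]
tcp_rot: [-3.142, -0.002, -0.0]
ft_force: [-0.3, -0.2, -1.2]
opening: 0.587
pos [573.2 118.2  68. ] rot [-3.142e+00 -2.000e-03 -0.000e+00] open 0.587 t 20.9 cam [641. 118. 237.]
[(1408, array([587.2, 211.5]), array([90.8, 58.3]), 89.5), (7229, array([573.8, 216. ]), array([99.7, 84.8]), 89.9)]
wrist 6068 top 95.1 [[545.3, 92.8, 92.1], [598.1, 142.8, 95.6]]
scene 114 top 97.3 [[576.1, 91.7, 93.4], [597.1, 141.2, 99.0]]
side 230 top 96.1 [[543.1, 93.8, 92.4], [576.5, 144.7, 97.7]]
```

View pics/w11.png

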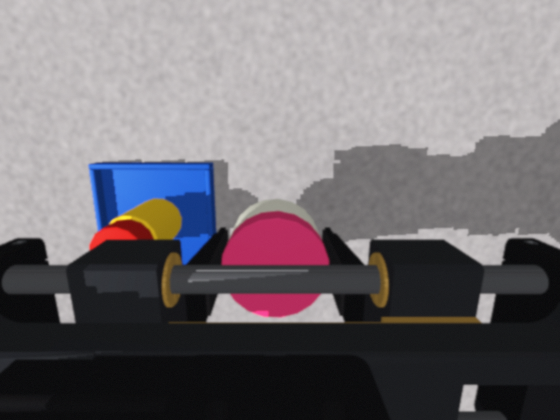

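The view shows the jar held at (275,262), with the blue tray and the standing yellow bottle on its left. Lowering it now.

```bash
python3 -m pendant '[[[0,0,0,0.02,0],[0,0,0,0.04,0],[0,0,0,0.048,0],[0,0,0,0.05,0],[0,0,0,0.05,0],[0,0,0,0.05,0],[0.68,0,0,0.05,0],[0.68,0,0,0.05,0]]]'
python3 -m pendant '[[[0.68,0,0,0,0],[0.68,0,0,-0.02,0],[0.68,0,0,-0.06,0],[0.7,-0.01,-0.01,-0.1,0],[0.8,-0.04,-0.05,-0.125,0],[1,-0.07,-0.09,-0.125,0],[1,-0.1,-0.13,-0.125,0],[1,-0.128,-0.165,-0.125,0]]]'
python3 - <<'E'
from h import *
from cell import env
c=wrist(env,"w12")
print(tray(c,"blue",(571,211)),top(c,(571,211),74,30),top(c,(571,118),45),top(c,(440,293),75,30))
E
```

```text
t: 21.85
eef_pos: [573.1, 118.3, 17.3]
tcp_rot: [3.142, -0.001, -0.0]
ft_force: [-0.4, 1.0, -0.4]
opening: 0.667
t: 22.65
eef_pos: [443.8, 284.4, 142.6]
tcp_rot: [-3.141, -0.001, -0.001]
ft_force: [1.7, 0.4, -0.7]
opening: 0.971
pos [443.8 284.4 142.6] rot [-3.141e+00 -1.000e-03 -1.000e-03] open 0.971 t 22.65 cam [511. 284. 311.]
[(1962, array([571.5, 211.8]), array([90.3, 90.3]), 0.0), (7824, array([571.4, 208.7]), array([96.5, 90.6]), 90.0)] (1785, np.float64(72.4), array([570.6, 211.1]), array([31.8, 32. ]), 84.3) (4154, np.float64(43.4), array([570.8, 118.6]), array([55.4, 55.8]), 31.5) (1285, np.float64(73.6), array([441.1, 292. ]), array([33. , 33.2]), 24.0)
```

```bash
python3 -m pendant '[[[1,-0.003,-0.009,0,0],[1,-0.003,-0.009,0.02,0],[1,-0.003,-0.009,0.06,0],[1,-0.003,-0.009,0.1,0],[1,-0.003,-0.009,0.112,0],[1,-0.003,-0.009,0.112,0],[0,-0.003,-0.009,0.112,0],[0,-0.003,-0.009,0.112,0]]]'
python3 -m pendant '[[[0,0,0,0,0],[0,0,0,0,0],[0,0,0,0,0],[0,0,0,0,0],[0,0,0,0,0],[0,0,0,0,0],[0,0,0,0,0],[0,0,0,0,0]]]'
python3 -m pendant '[[[0,0,0,-0.01,0],[0,0,0,-0.03,0],[0,0,0,-0.06,0],[0,0,0,-0.09,0],[0,0,0,-0.12,0],[0,0,0,-0.135,0],[0,0,0,-0.135,0],[0,0,0,-0.135,0]]]'
```

```text
t: 23.5
eef_pos: [442.9, 292.4, 31.6]
tcp_rot: [-3.141, -0.002, -0.001]
ft_force: [-0.2, 0.3, -0.1]
opening: 0.883
t: 24.3
eef_pos: [441.9, 292.2, 30.0]
tcp_rot: [3.141, 0.0, -0.0]
ft_force: [0.4, -0.3, -0.2]
opening: 0.355
t: 25.1
eef_pos: [441.7, 292.1, 165.0]
tcp_rot: [3.142, -0.0, -0.0]
ft_force: [-0.3, -0.9, -1.0]
opening: 0.355
```

```bash
python3 -m pendant '[[[0,0.025,0.033,0,0],[0,0.05,0.066,0,0],[0,0.075,0.1,0,0],[0,0.1,0.134,0,0],[0,0.12,0.16,0,0],[0,0.1295,0.1735,0,0],[0,0.1295,0.1735,0.03,0],[0,0.1295,0.1735,0.05,0]]]'
python3 -m pendant '[[[0,0,0,0,0],[0,0,0,0,0],[0,0,0,0,0],[0,0,0,0,0],[0,0,0,0,0],[0,0,0,0,0],[0,0,0,0,0],[0,0,0,0,0]]]'
python3 - <<'E'
from h import *
from cell import env
c=wrist(env,"w13")
print(tray(c,"blue",(571,211)))
for n in("wrist","scene","side"):
    if n!="wrist":c=env.read_camera(n)
    P,ok=cloud(c);hsv=cv2.cvtColor(c["image"],cv2.COLOR_BGR2HSV)
    near=ok&(np.hypot(P[...,0]-571,P[...,1]-118)<45)
    q=P[near&(hsv[...,0]>160)&(hsv[...,1]>130)&(abs(P[...,2]-44)<5)];print(n,"lid",len(q),np.percentile(q,[1,99],axis=0).round(1).tolist())
    for lo in(80,90,100,150,155,160):
        k=P[near&(P[...,2]>lo)&(P[...,2]<lo+6)&(np.hypot(P[...,0]-571,P[...,1]-118)<21)]
        if len(k)>8: print("  can",lo,len(k),np.percentile(k,[2,98],axis=0).round(1).tolist())
E
```

```text
t: 25.9
eef_pos: [570.6, 118.3, 112.9]
tcp_rot: [3.141, 0.002, -0.001]
ft_force: [1.0, -0.1, -0.8]
opening: 0.35
t: 26.7
eef_pos: [571.4, 118.6, 115.1]
tcp_rot: [3.142, -0.0, -0.0]
ft_force: [-1.0, -0.2, -0.7]
opening: 0.352
pos [571.4 118.6 115.1] rot [ 3.142 -0.    -0.   ] open 0.352 t 26.7 cam [639. 118. 284.]
[(1217, array([570.9, 211.5]), array([89.8, 90.4]), 0.0), (5862, array([571.1, 214.7]), array([97.8, 90.1]), 89.9)]
wrist lid 1971 [[557.8, 91.7, 41.0], [597.8, 143.6, 45.1]]
  can 80 14 [[579.1, 104.5, 84.1], [586.0, 132.2, 86.0]]
  can 90 104 [[578.1, 104.0, 90.1], [587.1, 133.0, 95.9]]
  can 100 121 [[577.9, 103.9, 100.2], [587.1, 133.2, 105.7]]
  can 150 360 [[562.7, 100.7, 150.1], [587.2, 135.4, 155.9]]
  can 155 1983 [[555.1, 103.3, 155.6], [586.8, 132.8, 160.0]]
  can 160 96 [[557.5, 100.8, 160.0], [584.6, 135.3, 165.8]]
scene lid 257 [[547.0, 90.0, 40.1], [596.7, 141.2, 48.0]]
  can 90 19 [[562.5, 101.2, 90.2], [585.5, 118.2, 95.8]]
  can 100 21 [[564.4, 100.2, 100.5], [586.1, 119.9, 105.6]]
  can 150 13 [[580.7, 105.1, 150.8], [586.3, 131.6, 155.5]]
  can 155 13 [[578.5, 106.1, 155.3], [586.9, 118.7, 160.8]]
side lid 299 [[542.9, 94.8, 39.6], [595.3, 147.8, 48.3]]
  can 90 24 [[551.7, 118.4, 90.5], [579.3, 137.2, 95.7]]
  can 100 21 [[553.3, 116.9, 100.9], [574.7, 137.5, 105.5]]
  can 150 21 [[551.9, 101.8, 150.1], [561.6, 134.1, 155.6]]
  can 155 38 [[552.1, 101.0, 155.2], [563.7, 132.6, 160.7]]
  can 160 10 [[553.2, 100.4, 160.1], [563.8, 130.9, 164.4]]
```

View pics/w13.png

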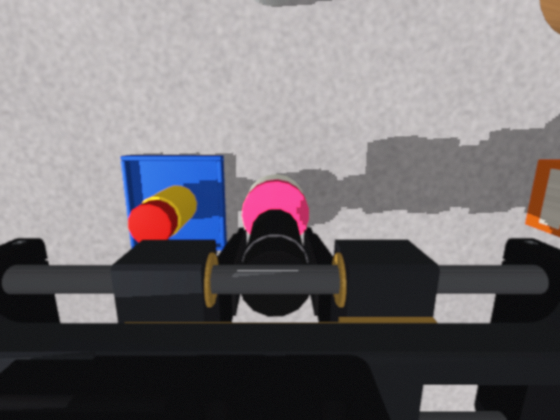

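The view shows the canister at (275,270) centred over the pink lid (275,210), upright, with its bottom at about 85 mm. Lowering 40 mm.

```bash
python3 -m pendant '[[[0,0,0,0.015,0],[0,0,0,0.03,0],[0,0,0,0.036,0],[0,0,0,0.039,0],[0,0,0,0.0395,0],[0,0,0,0.0395,0],[0.5,0,0,0.0395,0],[0.5,0,0,0.0395,0]]]'
python3 -m pendant '[[[0.5,0,0,0,0],[0.5,0,0,0,0],[0.5,0,0,-0.03,0],[0.5,0,0,-0.07,0],[0.5,0,0,-0.11,0],[0.6,-0.03,0,-0.14,0],[0.6,-0.08,0.04,-0.15,0],[0.6,-0.12,0.08,-0.15,0]]]'
python3 - <<'E'
from h import *
from cell import env
c=wrist(env,"w14")
print(tray(c,"blue",(571,211)),tray(c,"green",(581,-228)))
for k,p,h in(("yellow",(571,211),74),("can",(571,118),120),("carton",(581,-145),50),("amber",(580,-226),78)):print(k,top(c,p,h,30 if k!="carton" else 45))
P,ok=cloud(c);hsv=cv2.cvtColor(c["image"],cv2.COLOR_BGR2HSV)
q=P[ok&(np.hypot(P[...,0]-571,P[...,1]-118)<40)&(hsv[...,0]>160)&(hsv[...,1]>130)&(abs(P[...,2]-44)<5)];print("lid",np.percentile(q,[.5,99.5],axis=0).round(1).tolist())
for n in("scene","side"):
    c=env.read_camera(n);cv2.imwrite(f"pics/{n}1.png",c["image"])
    for k,p,h in(("can",(571,118),120),("carton",(581,-145),50),("amber",(580,-226),78),("tape",(756.5,-141.7),24),("water",(764.5,121.7),123),("stapler",(464.4,476.5),49)):print(n,k,top(c,p,h,100 if k in("tape","stapler") else 45))
E
```

```text
t: 27.65
eef_pos: [571.6, 118.7, 76.0]
tcp_rot: [3.142, -0.001, -0.0]
ft_force: [0.1, 0.6, -0.9]
opening: 0.463
t: 28.45
eef_pos: [465.6, 53.3, 226.0]
tcp_rot: [3.141, -0.002, 0.002]
ft_force: [1.4, -0.7, 0.5]
opening: 0.593
pos [465.6  53.3 226. ] rot [ 3.141e+00 -2.000e-03  2.000e-03] open 0.593 t 28.45 cam [533.  53. 395.]
[(998, array([570.9, 211.6]), array([90.6, 89.6]), 89.7), (4411, array([570.1, 215.5]), array([98.5, 91.1]), 90.0)] [(725, array([ 581.8, -227.6]), array([89.7, 91.2]), 0.2), (3887, array([ 581.8, -233.6]), array([ 89.6, 103.7]), 0.2)]
yellow (899, np.float64(72.5), array([570.3, 210.1]), array([31.8, 32. ]), 81.6)
can (1298, np.float64(118.5), array([570.1, 118.3]), array([33.2, 33. ]), 37.6)
carton (2215, np.float64(48.3), array([ 580.8, -144.3]), array([63.4, 36.8]), 0.2)
amber (393, np.float64(76.1), array([ 579.3, -219.7]), array([25.3, 15.6]), 12.1)
lid [[543.1, 91.3, 40.7], [596.8, 141.4, 47.6]]
scene can (117, np.float64(119.7), array([570.1, 117.7]), array([30.1, 32.1]), 29.3)
scene carton (423, np.float64(50.0), array([ 580.1, -145.5]), array([64.9, 37
[... 179 characters left out ...]
 29.0)
scene water (130, np.float64(122.6), array([765.2, 121.2]), array([30.4, 32.6]), 21.3)
scene stapler (294, np.float64(48.6), array([466. , 475.1]), array([128.6,  38.8]), 4.7)
side can (136, np.float64(118.8), array([569.8, 120.2]), array([30.5, 35.4]), 41.6)
side carton (118, np.float64(48.3), array([ 570.2, -142.9]), array([40.9, 47.3]), 89.9)
side amber (27, np.float64(75.9), array([ 574.1, -219.9]), array([19.3, 13. ]), 84.6)
side tape (191, np.float64(22.7), array([ 759.6, -135.5]), array([75.6, 94.8]), 36.5)
side water (102, np.float64(122.0), array([764.4, 124.4]), array([32.5, 31.3]), 3.2)
side stapler (1041, np.float64(47.8), array([464.6, 478.6]), array([129.3,  34.2]), 4.0)
```

View pics/w14.png

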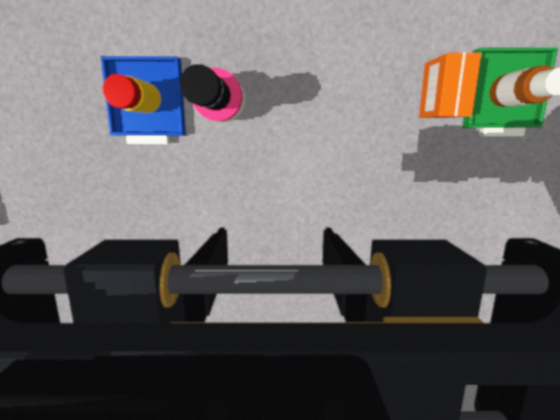

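View pics/scene1.png

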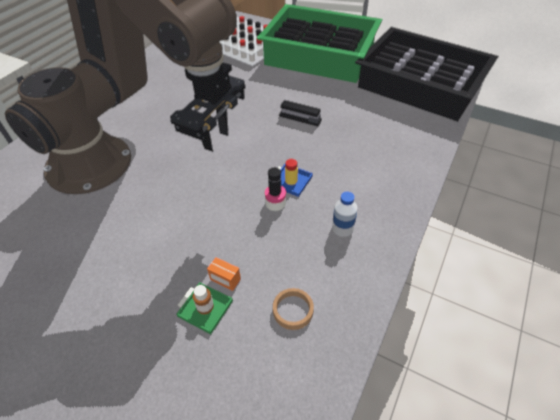

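The wrist view shows the canister at (205,85) standing on the jar, yellow (125,90) in the blue tray, and the carton (448,85) beside the green tray that holds amber. The scene view agrees, and the bystanders have not moved.

```bash
python3 -c "
from cell import env
print(env.job_done())"
```

```text
the job is handed in; nothing more can be done
None
```

The layout is finished and handed in after about 28.5 s of robot time. My last camera checks put every item inside its limit.

| Item | Last measured position (mm) | Target (mm) | Limit |
|---|---|---|---|
| Amber bottle | (579.5, -226) | green tray centre (581.5, -228) | 15 mm from centre |
| Yellow bottle | (570.5, 210) | blue tray centre (571, 211.5) | 15 mm from centre |
| Carton | (580.5, -145), within about 1° of parallel | gap to green tray about 20 | gap 6–34, 0.2 rad |
| Jar | (571, 118.5), measured before the canister was set on it | gap to blue tray about 20 | gap 6–34 |
| Canister | (570, 118), top at 120 | jar axis (571, 118.5) | 10 mm from axis |

- **Bystanders:** The tape, water bottle and stapler read within about 3 mm of where they started. The exception is the side camera's tape reading, about 6 mm off with a distorted outline, probably because the tape was partly hidden. The scene camera put the tape within about 1 mm of its first reading.
- **Side-camera readings:** It also gave incomplete outlines of the carton and amber bottle, so I used the wrist and scene views for those.
- **Yellow bottle slip:** It slid down about 36 mm in the grip during its lift, because I lifted before the fingers had fully closed. It stayed upright, held by its cap, so I measured it again and set it down correctly. I gave the fingers more time on the later grasps.

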